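Close the gauge-block case, then lift off the outer lid alone

ROBOT

A 7-joint arm with a two-finger parallel gripper is mounted at the origin on a cart in front of the work surface, level with it; the furniture and walls round the work are solid. World frame = base frame: x ahead of the robot, y to its left, z up, the work surface at z = 0. Lengths are in m, angles in rad, forces in N, time in s.
With the tool pointing down it reaches from about 0.425 to 0.8 m from the base axis. Payload 8.3 kg.
Tool frame: the origin (TCP) lies at the very end of the fingers, on their centre line; the grasp point (between the pads) lies 19 mm behind it (hold_point_z is the distance from the TCP to the grasp point, in m); y points along the fingers, x is the direction in which the jaws open and shut, and the axes are right-handed (so a half turn about y gives the same grasp; the last joint's range is limited). The gripper opens to 85 mm and grips with 20 to 120 N. Pads are 22 mm wide; open, the fingers measure 114 mm over their backs; the gripper's body (76 mm by 85 mm) begins 54 mm behind the grasp point. The pads swing forward as they close: fully open they stand 13 mm farther back than shut.
Start: joints at [-1.226, 0.383, 0.016, 1.37, -0.006, 1.388, -0.046], TCP at [0.248, 0.574, 0.231] pointing down, gripper open.
Joint ranges: [-2.95, 2.95], [-0.25, 2.06], [-1.52, 1.56], [0.18, 2.33], [-1.44, 4.58], [0.02, 2.06], [-3.01, 3.01]. Speed limits (rad/s): [2.39, 2.39, 3.01, 3.01, 3.14, 3.14, 3.14].

INTERFACE

Orientations are given as a 3x3 rotation matrix whose columns are the frame's x, y, z axes.
In Python, from cell import get_state, get_image, job_done, hold_point_z gives the robot as it stands. The module is installed in compiled form; this text tells all that it offers.
- The arm moves only by the shell command python3 -m handwheel 'ROWS' [FORCE]. ROWS is JSON, a list of rows, each an object with "gripper": the opening, from 0 (shut) to 1 (fully open); "delta_pos": the shift along the tool's x, y, z in units of 40 mm (1.0 is 40 mm), a list of three; "turn": the turn about the tool's y in units of 6 degrees (1.0 is 6 degrees). In form: [{"gripper": gripper, "delta_pos": [x, y, z], "turn": turn}, ...]. A call has 1 to 20 rows; each row shifts and turns the commanded pose from where the row before left it, along the tool's axes as they then stand; what a row does not reach is not made up. A row lasts 1/12 s, in which the tool goes at most 41.7 mm and 7.16 degrees, less where a joint would pass 70% of its speed; a pose out of reach is approached as far as the arm can. A call is refused whole if a number of a shift passes 1 or a number of a turn 1, either way. A call with a gripper value outside its range is refused whole. The fingers move at their own pace and stop on an object; FORCE is the grip in N (left out, the last holds). Time passes only in rows, so rows that do not move let the fingers close. It gives the time, the measured TCP pose, the force and the opening at its end, in the units of the state.
- get_state(): the state, without advancing time (a new reading comes with each control period).
- get_image(name): name is "side" or "top" or "wrist"; returns a dict with "image" (420x560x3 uint8, red, green, blue), "K" (3x3 intrinsics, pixels), "eye" and "rotation" of the camera in the world. Camera axes: x right, y up, looking along -z (the intrinsics and any distortion apply to the point x, -y, -z); pixel columns grow to the right and rows downward; lengths in m; the calibration is good to about 2 mm. A picture is of the moment at which its call begins. There is no depth.
- job_done(): hands the job in, once; it reports no verdict.
The state is a dict: "time": time; "joints": joint angles; "joint_vel": joint speeds; "joint_torque": joint torques, N m; "eef_pos": TCP position; "eef_rot": TCP orientation; "ft_force": force on the tool from outside, world axes, zero at the start; "torque": the same for the moment, N m; "opening": finger opening in m.
Only numpy, scipy, OpenCV 4.12 (cv2) and the standard library are available. Lean on these libraries where they do the work, as an engineer would, in place of code of your own. Each camera call takes 0.05 s, during which the arm holds its last target. There are 200 camera calls.

TASK

With the fingertips, nudge the three gauge blocks in the blue case back into a straight, square row against the case's rear wall, so that the holding bar under the inner lid can drop in front of them. Then carry the two nested lids together by the black handle, seat them fully home on the case and let go; now take the outer lid by its steel collar and lift it straight up off the handle, leaving the inner lid shut on the blocks. The outer lid is wanted for a new seal: finish while still holding it level in the gripper, well clear above the inner lid's handle, and leave the case and the parts lying around it where they are.

Things in the scene. Friction and masses are not known exactly. Their poses are not given: they have to be found in the camera images.
- case: Open blue steel case, 114 (x) x 164 (y) x 34 mm high, 1.6 kg, loose; thin wire handles make it 187 mm long. Origin: centre of its underside, z up, y along its length, +x to its rear wall (away from the robot within 0.22 rad). Walls 4 mm, inside 106 (x) x 156 (y) mm, felt floor at z = 8 mm, rim at z = 34 mm; inner faces of rear and front wall at x = +53 and -53 mm.
- case_row (a point): Foot of the case's rear wall, inside, in the middle: x = +53, y = 0, z = 8 mm in the case's frame. The backs of the blocks belong against this wall.
- block_a: Pale grey ground steel gauge block, 30 (x) x 36 (y) x 12 mm high, 0.09 kg, loose on the case's felt floor, the left one (case y about +48 mm). Origin: centre of its underside. Its 36 mm side runs front to back in the case, turned up to 0.25 rad, its back about 8 to 22 mm short of the rear wall. In the row its origin is at x = +35 mm in the case's frame (18 mm from the rear wall).
- block_b: Pale grey ground steel gauge block, 30 (x) x 36 (y) x 12 mm high, 0.09 kg, loose on the case's felt floor, the middle one (case y about 0). Origin: centre of its underside. Its 36 mm side runs front to back in the case, turned up to 0.25 rad, its back about 8 to 22 mm short of the rear wall. In the row its origin is at x = +35 mm in the case's frame (18 mm from the rear wall).
- block_c: Pale grey ground steel gauge block, 30 (x) x 36 (y) x 12 mm high, 0.09 kg, loose on the case's felt floor, the right one (case y about -48 mm). Origin: centre of its underside. Its 36 mm side runs front to back in the case, turned up to 0.25 rad, its back about 8 to 22 mm short of the rear wall. In the row its origin is at x = +35 mm in the case's frame (18 mm from the rear wall).
- inner_lid: Aluminium inner lid, about 0.28 kg, standing on its frame. Origin: centre of the frame's foot; +x goes to the case's rear wall (away from the robot within 0.22 rad at the start). Frame 102 (x) x 152 (y) mm, 20 mm deep, fits inside the case with 2 mm to spare all round. Plate 120 x 170 x 3 mm at z = 20 to 23 mm; home, it lies on the rim and the origin is 14 mm above the case's.
- holding_bar (a point): Foot of the inner lid's holding bar, which runs along the lid's y at x = +5 to +11 mm and reaches down to z = 0 of the lid; seated, it hangs 6 mm in front of the row and 6 mm off the floor, so a block left out of the row stops the lid.
- handle_top (a point): Middle of the top of the inner lid's upright black handle, 12 (x) x 50 (y) mm, at z = 73.5 mm of the inner lid. While the lids are nested it stands 28 mm above the outer lid's collar; pinch it there across its 12 mm (the lid's x) to carry both lids.
- outer_lid: Blue outer lid, a hood 128 (x) x 178 (y) mm, about 0.22 kg, nested over the inner lid and resting loose on its plate (2 mm play), so it comes along when the inner lid is lifted. Origin: centre of its skirt's lower edge, 8 mm above the inner lid's origin when nested; axes as the inner lid's. Skirt goes round the case with 5 mm to spare; flat top at z = 17.5 mm.
- collar_top (a point): Centre of the top of the outer lid's pale steel collar round the handle slot: outside 32 (x) x 68 (y) mm, inside 24 x 60 mm, from the flat top (z = 17.5 mm) to z = 37.5 mm of the outer lid. Grip it across its 32 mm (x), to either side of the handle, to lift the outer lid alone.
- spacer: Bystander: white round spacer ring, 32 mm across, 16 mm high, loose. Origin: centre of its underside.
- bearing: Bystander: ball bearing lying flat, 42 mm across, 12 mm high, loose. Origin: centre of its underside.
- collet: Bystander: pale steel collet standing upright, 39 mm across, 46 mm high, loose. Origin: centre of its underside.
- bushing: Bystander: dark steel bush standing upright, 37 mm across, 42 mm high, loose. Origin: centre of its underside.
Mind the look-alikes: they are no part of the job. What is shaped like the block_a but pink or turquoise is not meant.

How it is judged:
By the outcome, as a careful person would: the job done as asked, in the order asked, and still so for the second after the job is handed in, while the arm keeps its last pose, push and grip.
It also fails if it takes over 58 s, if anything falls off the work surface, if the arm or the gripper's body presses on something with over 40 N, if the wrist force passes 120 N, or if a joint passes its speed limit or range.

## Working session

There is one attempt and no reset: what is moved stays moved. The work goes in short steps, Python scripts to look and compute and a shell command to move; the robot and the scene stay as the last step left them, time stands still between calls to the robot, and variables do not carry over. Pictures are saved under pics/ and viewed, about 8 in all and at most 12, crops included, and the job is handed in when it is done.

```bash
mkdir -p pics; cat > h.py <<'E'
import numpy as np, cv2
from cell import get_state, get_image, job_done, hold_point_z
def snap(n,f):
    d=get_image(n); cv2.imwrite('pics/'+f,d['image'][:,:,::-1]); np.savez('pics/'+f[:-4],**d); return d
def ray(d,u,v):
    K=np.array(d['K']);r=np.linalg.inv(K)@[u,v,1]
    return np.array(d['rotation'])@[r[0],-r[1],-r[2]]
def onz(d,u,v,z):
    r=ray(d,u,v);e=np.array(d['eye']);return e+r*(z-e[2])/r[2]
def proj(d,p):
    q=np.array(d['rotation']).T@(np.array(p)-d['eye']);q=np.array(d['K'])@[q[0]/-q[2],-q[1]/-q[2],1];return q[:2]
E
python3 - <<'E'
from h import *
s=get_state();print({k:np.round(v,3).tolist() for k,v in s.items()},hold_point_z)
a=snap('top','t0.png');b=snap('side','s0.png')
for d in(a,b):print({k:np.round(d[k],3).tolist() for k in d if k!='image'})
E
```

```text
{'time': 0.0, 'joints': [-1.226, 0.384, 0.016, 1.371, -0.006, 1.388, -0.047], 'joint_vel': [-0.0, 0.002, 0.001, 0.001, -0.001, 0.002, -0.002], 'joint_torque': [-0.001, -62.759, 0.844, -37.183, 0.017, 0.014, 0.0], 'eef_pos': [0.248, 0.573, 0.23], 'eef_rot': [[0.397, -0.001, -0.918], [0.918, -0.002, 0.397], [-0.002, -1.0, -0.0]], 'ft_force': [-0.396, 0.076, 0.037], 'torque': [-0.048, 0.018, -0.022], 'opening': 0.086} 0.0187
{'K': [[379.978, 0.0, 276.288], [0.0, 379.978, 210.998], [0.0, 0.0, 1.0]], 'eye': [0.418, -0.046, 1.055], 'rotation': [[-0.012, 0.99, -0.139], [-1.0, -0.011, 0.013], [0.011, 0.139, 0.99]]}
{'K': [[430.624, 0.0, 269.69], [0.0, 430.624, 210.42], [0.0, 0.0, 1.0]], 'eye': [0.02, -0.787, 0.59], 'rotation': [[0.815, 0.27, -0.513], [-0.58, 0.407, -0.706], [0.018, 0.873, 0.488]]}
```

View pics/t0.png

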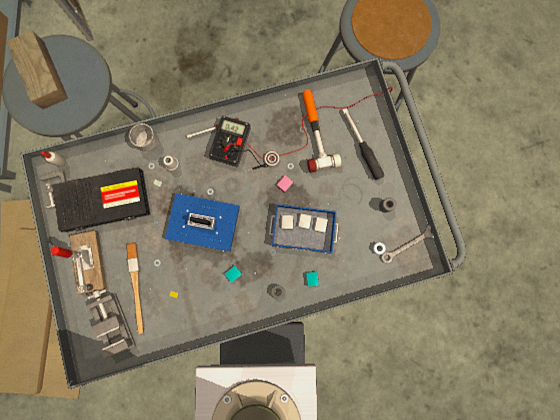

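View pics/s0.png

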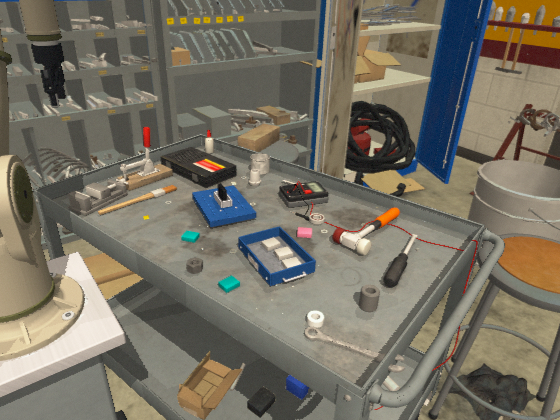

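Top view: case at (304,229) with three pale blocks at (288,222), (305,221) and (320,225), and nested lids at (202,222). Look-alikes outside the case are pink (285,183) and turquoise (233,273) and (312,279). The pale ones inside the case are the ones I want.

```bash
python3 - <<'E'
from h import *
d=dict(np.load('pics/t0.npz'));im=d['image']
hsv=cv2.cvtColor(im,cv2.COLOR_RGB2HSV)
m=cv2.inRange(hsv,(100,120,40),(125,255,255));m[:, :150]=0
m=cv2.morphologyEx(m,cv2.MORPH_CLOSE,np.ones((3,3)))
for c in cv2.findContours(m,cv2.RETR_EXTERNAL,2)[0]:
    if cv2.contourArea(c)<800: continue
    x=c[:,0,0].mean(); z=0.034 if x>250 else 0.0255
    P=np.array([onz(d,*q,z)[:2] for q in c[:,0]+0.0]).astype(np.float32)
    r=cv2.minAreaRect(P*1000);print(z,np.round(r[0]),np.round(r[1]),r[2])
    print(np.round(cv2.boxPoints(r)))
w=cv2.inRange(hsv,(0,0,170),(180,60,255));w[:205]=0;w[240:]=0;w[:,:275]=0;w[:,332:]=0
for c in cv2.findContours(w,cv2.RETR_EXTERNAL,2)[0]:
    if cv2.contourArea(c)<60: continue
    P=np.array([onz(d,*q,.02)[:2] for q in c[:,0]+0.0]).astype(np.float32)
    print('blk',np.round(c[:,0].mean(0)),cv2.minAreaRect(P*1000))
for n,u,v in[('collet/bush',387,204),('spacer',379,248),('276',276,291),('169',169,162)]:print(n,np.round(onz(d,u,v,.02),3))
crop=cv2.resize(im[140:310,150:345],None,fx=4,fy=3.5,interpolation=2);cv2.imwrite('pics/c0.png',crop[:,:,::-1])
E
```

```text
0.034 [ 514. -133.] [163. 113.] 82.39226531982422
[[ 447. -206.]
 [ 559. -221.]
 [ 581.  -60.]
 [ 469.  -45.]]
0.0255 [536. 143.] [179. 127.] 78.38494873046875
[[455.  68.]
 [580.  43.]
 [616. 218.]
 [491. 243.]]
blk [321. 225.] ((524.8777465820312, -180.5408477783203), (28.986011505126953, 38.03285598754883), 77.01924896240234)
blk [285. 219.] ((533.7058715820312, -88.24432373046875), (27.478557586669922, 35.92649459838867), 89.17345428466797)
blk [305. 220.] ((535.3331298828125, -136.37265014648438), (30.19312286376953, 38.00519561767578), 78.35565185546875)
collet/bush [ 0.579 -0.366  0.02 ]
spacer [ 0.458 -0.337  0.02 ]
276 [ 0.347 -0.056  0.02 ]
169 [0.704 0.239 0.02 ]
```

View pics/c0.png

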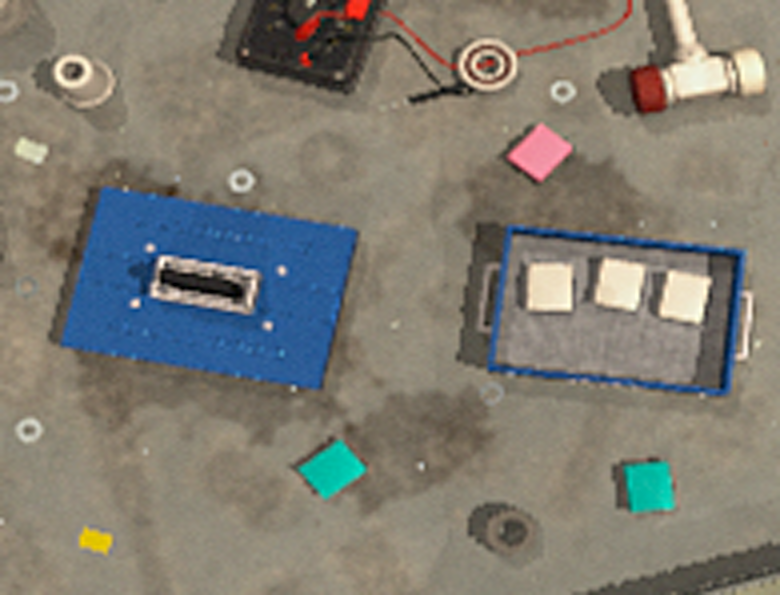

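Crop: pale blocks A, B and C sit inside the case at crop (550,287), (620,284) and (685,297), correctly distinguished from the pink and turquoise ones. The lids are nested, with the handle inside the collar at (207,285). Sizes measured 163x113 and 179x127 mm, which match. Moving over the case.

```bash
python3 -m handwheel '[{"gripper":0.3,"delta_pos":[-0.37,0,-0.84],"turn":0},{"gripper":0,"delta_pos":[-0.37,0,-0.84],"turn":0},{"gripper":0,"delta_pos":[-0.37,0,-0.84],"turn":0},{"gripper":0,"delta_pos":[-0.37,0,-0.84],"turn":0},{"gripper":0,"delta_pos":[-0.37,0,-0.84],"turn":0},{"gripper":0,"delta_pos":[-0.37,0,-0.84],"turn":0},{"gripper":0,"delta_pos":[-0.37,0,-0.84],"turn":0},{"gripper":0,"delta_pos":[-0.37,0,-0.84],"turn":0},{"gripper":0,"delta_pos":[-0.37,0,-0.84],"turn":0},{"gripper":0,"delta_pos":[-0.37,0,-0.84],"turn":0},{"gripper":0,"delta_pos":[-0.9,0,-0.39],"turn":0},{"gripper":0,"delta_pos":[-0.9,0,-0.39],"turn":0},{"gripper":0,"delta_pos":[-0.9,0,-0.39],"turn":0},{"gripper":0,"delta_pos":[-0.9,0,-0.39],"turn":0},{"gripper":0,"delta_pos":[-0.9,0,-0.39],"turn":0},{"gripper":0,"delta_pos":[-0.9,0,-0.39],"turn":0},{"gripper":0,"delta_pos":[-0.9,0,-0.39],"turn":0},{"gripper":0,"delta_pos":[0,0,0],"turn":-0.9},{"gripper":0,"delta_pos":[0,0,0],"turn":-0.9},{"gripper":0,"delta_pos":[0,0,0],"turn":-0.9}]' 40
cat >> h.py <<'E'
def yaw():
    R=np.array(get_state()['eef_rot']);return np.degrees(np.arctan2(R[1,0],R[0,0]))
def go(target,yawdeg=None):
    "remaining shift in tool units (40 mm) and turn in 6-degree units"
    s=get_state();R=np.array(s['eef_rot']);d=np.array(target)-s['eef_pos']
    print('shift',np.round(R.T@d/.04,2),'turn',None if yawdeg is None else round(-(yawdeg-yaw())/6,2),
     'now',np.round(s['eef_pos'],4),'yaw',round(yaw(),1),'F',np.round(s['ft_force'],1),'t',round(s['time'],2),'op',round(s['opening'],4))
CC=np.array([.514,-.133]);CY=-7.6
def case(x,y,z=0):
    a=np.radians(CY);return np.array([CC[0]+x*np.cos(a)-y*np.sin(a),CC[1]+x*np.sin(a)+y*np.cos(a),z])
def tocase(p):
    a=np.radians(CY);q=np.array(p)[:2]-CC;return np.array([q[0]*np.cos(a)+q[1]*np.sin(a),-q[0]*np.sin(a)+q[1]*np.cos(a)])
E
python3 - <<'E'
from h import *
go(case(-.04,.046,.15),90+CY)
d=snap('wrist','w1.png');print(np.round(d['eye'],3),np.round(d['rotation'],2).tolist())
E
```

```text
time: 1.77
eef_pos: [0.4976, 0.029, 0.231]
eef_rot: [[0.122, -0.001, -0.992], [0.992, 0.0, 0.122], [0.0, -1.0, 0.001]]
ft_force: [0.4, 0.7, 1.3]
opening: -0.0002
shift [-2.81  2.03  0.08] turn 0.1 now [0.4976 0.029  0.231 ] yaw 83.0 F [0.4 0.7 1.3] t 1.77 op -0.0002
[0.43  0.039 0.375] [[0.12, -0.96, -0.27], [0.99, 0.12, 0.03], [0.0, -0.27, 0.96]]
```

View pics/w1.png

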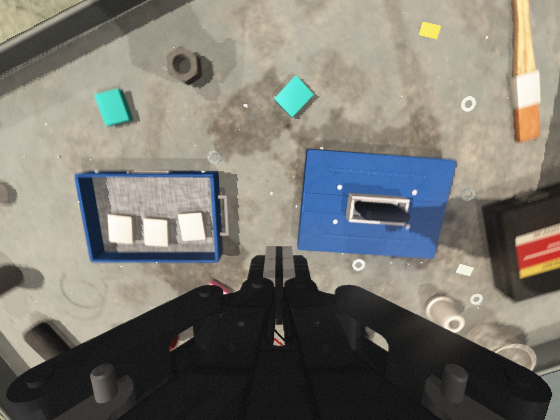

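Wrist view from above and between: case centred at (150,217) with blocks at (120,228), (156,231) and (191,226); lids at (377,204), collar at (379,210). Image up points toward the robot. I'll refine the poses from here.

```bash
cat >> h.py <<'E'
def measure(d):
    hsv=cv2.cvtColor(d['image'],cv2.COLOR_RGB2HSV)
    m=cv2.inRange(hsv,(100,130,50),(125,255,255));m=cv2.morphologyEx(m,cv2.MORPH_CLOSE,np.ones((5,5)))
    W=cv2.inRange(hsv,(0,0,190),(180,50,255))
    for c in cv2.findContours(m,cv2.RETR_EXTERNAL,2)[0]:
        if cv2.contourArea(c)<4000: continue
        for z in(.034,.0255):
            P=np.array([onz(d,*q,z)[:2] for q in c[:,0]+0.0]).astype(np.float32)
            r=cv2.minAreaRect(P*1000);print('blue z',z,np.round(r[0],1),np.round(r[1],1),round(r[2],1))
    for c in cv2.findContours(W,cv2.RETR_EXTERNAL,2)[0]:
        P=np.array([onz(d,*q,.02)[:2] for q in c[:,0]+0.0]).astype(np.float32)
        r=cv2.minAreaRect(P*1000)
        if 22<min(r[1])<40 and max(r[1])<50:print('blk px',c[:,0].mean(0).round(),'ctr',np.round(r[0],1),np.round(r[1],1),round(r[2],1),'case',(tocase(np.array(r[0])/1000)*1000).round(1))
E
python3 - <<'E'
from h import *
d=dict(np.load('pics/w1.npz'));measure(d)
hsv=cv2.cvtColor(d['image'],cv2.COLOR_RGB2HSV)
# collar contour
g=cv2.cvtColor(d['image'],cv2.COLOR_RGB2GRAY);w=cv2.inRange(hsv,(0,0,120),(180,70,255));w[:170]=0;w[245:]=0;w[:,:325]=0;w[:,425:]=0
c=max(cv2.findContours(w,cv2.RETR_EXTERNAL,2)[0],key=cv2.contourArea)
P=np.array([onz(d,*q,.0455)[:2] for q in c[:,0]+0.0]).astype(np.float32);print('collar',cv2.minAreaRect(P*1000))
E
```

```text
blue z 0.034 [ 514.  -129.2] [169.6 114.2] 83.1
blue z 0.0255 [ 516.  -133.4] [173.9 117. ] 83.1
blue z 0.034 [531.1 142.3] [175.  124.6] 79.1
blue z 0.0255 [533.6 144.9] [179.4 127.8] 79.1
blk px [538. 313.] ctr [720.1 369.5] [27.4 38.5] 18.5 case [137.8 525.3]
blk px [119. 229.] ctr [ 527.1 -180.1] [30.6 39.1] 77.2 case [ 19.2 -45. ]
blk px [189. 231.] ctr [535.8 -88.6] [35.4 39.5] 83.1 case [15.8 46.9]
blk px [149. 230.] ctr [ 532.3 -135.7] [32.7 46.5] 78.2 case [18.5 -0.3]
collar ((532.954345703125, 146.14791870117188), (79.30516815185547, 37.67007064819336), 76.48451232910156)
```

```bash
python3 -m handwheel '[{"gripper":0,"delta_pos":[-0.94,0,0],"turn":0.1},{"gripper":0,"delta_pos":[-0.94,0,0],"turn":0},{"gripper":0,"delta_pos":[-0.93,0,-0.05],"turn":0},{"gripper":0,"delta_pos":[0,1,0],"turn":0},{"gripper":0,"delta_pos":[0,1,0],"turn":0},{"gripper":0,"delta_pos":[0,1,0],"turn":0},{"gripper":0,"delta_pos":[0,1,0],"turn":0},{"gripper":0,"delta_pos":[0,0,0],"turn":0},{"gripper":0,"delta_pos":[0,0,0],"turn":0}]'
python3 - <<'E'
from h import *
go(case(-.035,.047,.0125),90+CY);s=get_state();print(tocase(s['eef_pos']))
d=snap('wrist','w2.png')
cv2.imwrite('pics/w2c.png',d['image'][:,:,::-1]);measure(d)
E
```

```text
time: 2.57
eef_pos: [0.4833, -0.0816, 0.0702]
eef_rot: [[0.137, -0.005, -0.991], [0.991, -0.0, 0.137], [-0.001, -1.0, 0.005]]
ft_force: [0.4, 0.5, 1.0]
opening: -0.0001
shift [ 0.    1.44 -0.06] turn -0.04 now [ 0.4833 -0.0816  0.0702] yaw 82.2 F [0.4 0.5 1. ] t 2.57 op -0.0001
[-0.03719824  0.04688024]
blue z 0.034 [ 471.1 -142.3] [ 83.  187.1] 18.2
blue z 0.0255 [ 473.7 -145.7] [ 86.9 196. ] 18.2
blue z 0.034 [519.   81.2] [ 82.2 126.2] 81.8
blue z 0.0255 [523.8  88.4] [ 86.1 132.2] 81.8
blk px [156. 301.] ctr [ 524.1 -180.1] [30.2 34.1] 76.9 case [ 16.2 -45.3]
blk px [271.  76.] ctr [383.3 -75.1] [27.9 35. ] 1.0 case [-137.2   40.1]
```

View pics/w2.png

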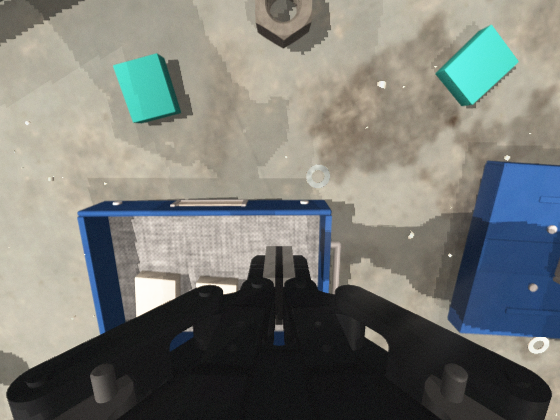

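Fingers are inside the case outline at column 280, and block C is visible at (155,292). Lowering in front of block A and pushing it gently.

```bash
python3 -m handwheel '[{"gripper":0,"delta_pos":[0,0.75,0],"turn":0},{"gripper":0,"delta_pos":[0,0.67,0],"turn":0},{"gripper":0,"delta_pos":[0,0,0],"turn":0},{"gripper":0,"delta_pos":[0,0,-0.25],"turn":0},{"gripper":0,"delta_pos":[0,0,-0.25],"turn":0},{"gripper":0,"delta_pos":[0,0,-0.2],"turn":0},{"gripper":0,"delta_pos":[0,0,-0.1],"turn":0},{"gripper":0,"delta_pos":[0,0,-0.1],"turn":0},{"gripper":0,"delta_pos":[0,0,-0.08],"turn":0},{"gripper":0,"delta_pos":[0,0,0],"turn":0}]'
python3 - <<'E'
from h import *
go(case(.006,.047,.0125),90+CY);print(tocase(get_state()['eef_pos']))
E
```

```text
time: 3.45
eef_pos: [0.5246, -0.0867, 0.0169]
eef_rot: [[0.135, 0.001, -0.991], [0.991, 0.001, 0.135], [0.001, -1.0, -0.0]]
ft_force: [-7.1, 3.3, 13.9]
opening: 0.0
shift [-0.01  0.11 -0.04] turn -0.03 now [ 0.5246 -0.0867  0.0169] yaw 82.2 F [-7.1  3.3 13.9] t 3.45 op 0.0
[0.00434899 0.04727114]
```

```bash
python3 -m handwheel '[{"gripper":0,"delta_pos":[0,-0.1,0],"turn":0},{"gripper":0,"delta_pos":[0,0,0],"turn":0}]'
python3 - <<'E'
from h import *
go(case(.006,.047,.0125),90+CY)
a=snap('top','t2.png')['image'];b=snap('side','s2.png')['image']
cv2.imwrite('pics/m2.png',np.hstack([cv2.resize(a[190:270,255:350],(400,400),interpolation=2),cv2.resize(b[220:295,225:325],(400,400),interpolation=2)])[:,:,::-1])
E
```

```text
time: 3.62
eef_pos: [0.5252, -0.0871, 0.0206]
eef_rot: [[0.135, 0.003, -0.991], [0.991, -0.0, 0.135], [0.0, -1.0, -0.003]]
ft_force: [0.1, -0.5, 1.3]
opening: 0.0
shift [ 0.    0.2  -0.02] turn -0.03 now [ 0.5252 -0.0871  0.0206] yaw 82.2 F [ 0.1 -0.5  1.3] t 3.62 op 0.0
```

View pics/m2.png

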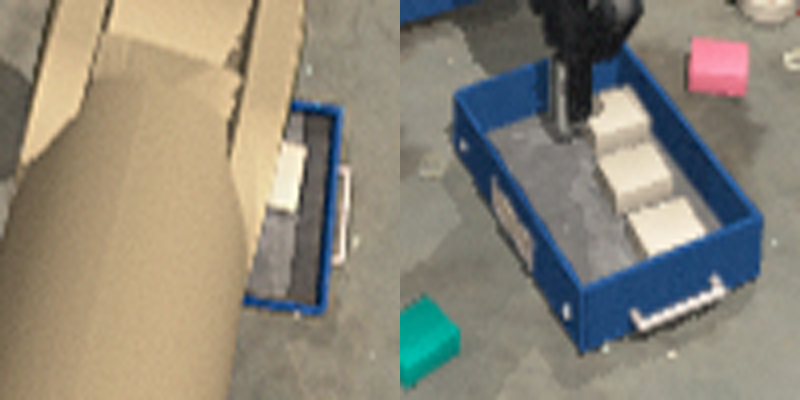

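```bash
python3 - <<'E'
from h import *
for f,z in(('s0',.02),('s2',.02)):
    d=dict(np.load(f'pics/{f}.npz'));im=d['image']
    # unwarp the plane z=20mm into case frame, 4 px/mm ; rows = case x, cols = -y
    pts=[(.06,.085),(.06,-.085),(-.06,-.085),(-.06,.085)]
    src=np.float32([proj(d,case(x,y,z)) for x,y in pts]);dst=np.float32([(0,0),(680,0),(680,480),(0,480)])
    o=cv2.warpPerspective(im,cv2.getPerspectiveTransform(src,dst),(680,480),flags=cv2.INTER_CUBIC)
    w=cv2.inRange(cv2.cvtColor(o,cv2.COLOR_RGB2HSV),(0,0,205),(180,70,255))
    w=cv2.erode(w,np.ones((9,9)))
    for c in cv2.findContours(w,cv2.RETR_EXTERNAL,2)[0]:
        if cv2.contourArea(c)>2000:
            r=cv2.minAreaRect(c);print(f,'case x,y mm',round(60-r[0][1]/4,1),round(85-r[0][0]/4,1),np.round(np.array(r[1])/4,1),round(r[2],1))
    if f=='s2':cv2.imwrite('pics/s2w.png',o[:,:,::-1])
E
```

```text
s0 case x,y mm 12.2 43.9 [32.7 29.4] 85.2
s0 case x,y mm 15.8 -46.6 [28.4 33.5] 3.9
s0 case x,y mm 19.9 -3.5 [31.  33.3] 5.0
s2 case x,y mm 15.8 -46.7 [28.5 33.9] 4.3
s2 case x,y mm 19.9 -3.6 [32.6 33.3] 5.4
s2 case x,y mm 30.4 41.1 [29.5 31.2] 4.4
```

View pics/s2w.png

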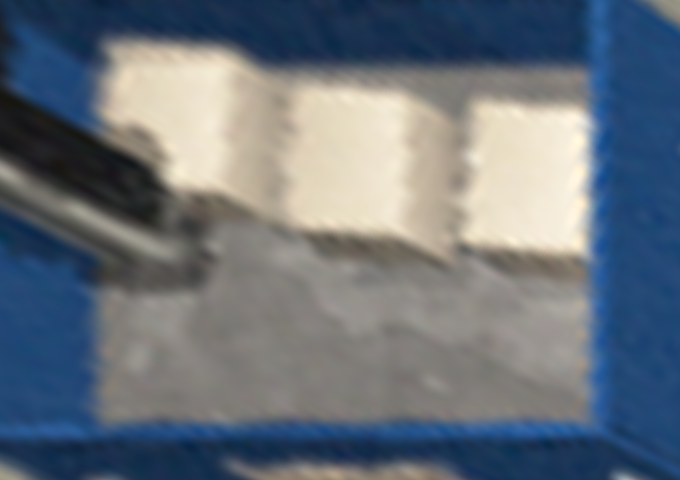

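Block A moved about 19 mm back and is now near the wall; the case stayed put. Backing off and going in front of B.

```bash
python3 -m handwheel '[{"gripper":0,"delta_pos":[0,0,0.4],"turn":0},{"gripper":0,"delta_pos":[0,0,0.4],"turn":0},{"gripper":0,"delta_pos":[-0.6,0.1,0],"turn":0},{"gripper":0,"delta_pos":[-0.6,0.1,0],"turn":0},{"gripper":0,"delta_pos":[0,0,0],"turn":0},{"gripper":0,"delta_pos":[0,0,0],"turn":0}]'
python3 - <<'E'
from h import *
go(case(.006,0,.0125),90+CY);print(tocase(get_state()['eef_pos']))
E
```

```text
time: 4.22
eef_pos: [0.4854, -0.1318, 0.0106]
eef_rot: [[0.138, -0.0, -0.99], [0.99, -0.001, 0.138], [-0.001, -1.0, 0.0]]
ft_force: [0.1, -0.1, 0.6]
opening: -0.0003
shift [ 0.07 -0.05 -0.86] turn -0.06 now [ 0.4854 -0.1318  0.0106] yaw 82.1 F [ 0.1 -0.1  0.6] t 4.22 op -0.0003
[-0.02855059 -0.00257116]
```

```bash
python3 -m handwheel '[{"gripper":0,"delta_pos":[0.05,-0.05,-0.1],"turn":-0.06},{"gripper":0,"delta_pos":[0,0,-0.2],"turn":0},{"gripper":0,"delta_pos":[0,0,-0.15],"turn":0},{"gripper":0,"delta_pos":[0,0,-0.12],"turn":0},{"gripper":0,"delta_pos":[0,0,-0.1],"turn":0},{"gripper":0,"delta_pos":[0,0,-0.08],"turn":0},{"gripper":0,"delta_pos":[0,0,0],"turn":0},{"gripper":0,"delta_pos":[0,0,0],"turn":0}]'
python3 - <<'E'
from h import *
go(case(.006,0,.0125),90+CY);print(tocase(get_state()['eef_pos']))
E
```

```text
time: 4.88
eef_pos: [0.5159, -0.1322, 0.0123]
eef_rot: [[0.129, -0.0, -0.992], [0.992, -0.0, 0.129], [-0.0, -1.0, 0.0]]
ft_force: [0.1, -0.7, -0.9]
opening: -0.0001
shift [-0.03 -0.   -0.11] turn 0.03 now [ 0.5159 -0.1322  0.0123] yaw 82.6 F [ 0.1 -0.7 -0.9] t 4.88 op -0.0001
[0.00173651 0.00106652]
```

Now small 1 mm steps toward the wall, watching the force.

```bash
python3 -m handwheel '[{"gripper":0,"delta_pos":[0,0,-0.04],"turn":0},{"gripper":0,"delta_pos":[0,0,-0.03],"turn":0},{"gripper":0,"delta_pos":[0,0,0],"turn":0}]'; python3 -m handwheel '[{"gripper":0,"delta_pos":[0,0,-0.025],"turn":0},{"gripper":0,"delta_pos":[0,0,0],"turn":0}]';python3 -m handwheel '[{"gripper":0,"delta_pos":[0,0,-0.025],"turn":0},{"gripper":0,"delta_pos":[0,0,0],"turn":0}]'
python3 - <<'E'
from h import *
go(case(.006,0,.0125),90+CY);print(tocase(get_state()['eef_pos']))
E
```

```text
time: 5.13
eef_pos: [0.5186, -0.1325, 0.0125]
eef_rot: [[0.129, -0.0, -0.992], [0.992, 0.0, 0.129], [0.0, -1.0, 0.0]]
ft_force: [0.7, 0.3, 0.3]
opening: 0.0001
time: 5.3
eef_pos: [0.5195, -0.1326, 0.0125]
eef_rot: [[0.129, -0.0, -0.992], [0.992, -0.0, 0.129], [-0.0, -1.0, 0.0]]
ft_force: [-0.3, 0.4, -0.4]
opening: -0.0005
time: 5.47
eef_pos: [0.5202, -0.1327, 0.0124]
eef_rot: [[0.129, -0.001, -0.992], [0.992, 0.0, 0.129], [0.0, -1.0, 0.001]]
ft_force: [-1.9, 0.3, 0.2]
opening: 0.0002
shift [-0.03 -0.    0.  ] turn 0.03 now [ 0.5202 -0.1327  0.0124] yaw 82.6 F [-1.9  0.3  0.2] t 5.47 op 0.0002
[0.00613202 0.00109651]
```

B is home: contact force showed at the predicted 6.1 mm. Now C.

```bash
python3 -m handwheel '[{"gripper":0,"delta_pos":[0,0,0.45],"turn":0},{"gripper":0,"delta_pos":[0,0,0.45],"turn":0},{"gripper":0,"delta_pos":[-0.59,0,0],"turn":0},{"gripper":0,"delta_pos":[-0.58,0,0],"turn":0},{"gripper":0,"delta_pos":[0,0,0],"turn":0},{"gripper":0,"delta_pos":[0,0,0],"turn":0},{"gripper":0,"delta_pos":[0,0,-0.15],"turn":0},{"gripper":0,"delta_pos":[0,0,-0.2],"turn":0},{"gripper":0,"delta_pos":[0,0,-0.15],"turn":0},{"gripper":0,"delta_pos":[0,0,-0.12],"turn":0},{"gripper":0,"delta_pos":[0,0,-0.1],"turn":0},{"gripper":0,"delta_pos":[0,0,-0.08],"turn":0},{"gripper":0,"delta_pos":[0,0,0],"turn":0},{"gripper":0,"delta_pos":[0,0,0],"turn":0}]'
python3 - <<'E'
from h import *
go(case(.006,-.046,.0125),90+CY);print(tocase(get_state()['eef_pos']))
E
```

```text
time: 6.63
eef_pos: [0.5107, -0.1786, 0.0124]
eef_rot: [[0.129, -0.0, -0.992], [0.992, -0.0, 0.129], [-0.0, -1.0, 0.0]]
ft_force: [1.0, -0.0, 0.4]
opening: -0.0002
shift [-0.01 -0.   -0.08] turn 0.04 now [ 0.5107 -0.1786  0.0124] yaw 82.6 F [ 1.  -0.   0.4] t 6.63 op -0.0002
[ 0.00272212 -0.04567066]
```

```bash
python3 -m handwheel '[{"gripper":0,"delta_pos":[0,0,-0.04],"turn":0},{"gripper":0,"delta_pos":[0,0,-0.025],"turn":0},{"gripper":0,"delta_pos":[0,0,0],"turn":0}]'; python3 -m handwheel '[{"gripper":0,"delta_pos":[0,0,-0.025],"turn":0},{"gripper":0,"delta_pos":[0,0,0],"turn":0}]'
python3 - <<'E'
from h import *
go(case(.006,-.046,.0125),90+CY);print(tocase(get_state()['eef_pos']))
E
```

```text
time: 6.88
eef_pos: [0.5131, -0.179, 0.0125]
eef_rot: [[0.129, -0.0, -0.992], [0.992, 0.0, 0.129], [0.0, -1.0, 0.0]]
ft_force: [-0.4, 0.5, -0.5]
opening: -0.0002
time: 7.05
eef_pos: [0.5141, -0.1791, 0.0125]
eef_rot: [[0.129, -0.0, -0.992], [0.992, 0.0, 0.129], [0.0, -1.0, 0.0]]
ft_force: [-1.1, -0.0, 0.3]
opening: -0.0002
shift [-0.01  0.    0.  ] turn 0.03 now [ 0.5141 -0.1791  0.0125] yaw 82.6 F [-1.1 -0.   0.3] t 7.05 op -0.0002
[ 0.00616727 -0.04570678]
```

```bash
python3 -m handwheel '[{"gripper":0,"delta_pos":[0,0,-0.02],"turn":0},{"gripper":0,"delta_pos":[0,0,0],"turn":0}]'; python3 -m handwheel '[{"gripper":0,"delta_pos":[0,0,0.45],"turn":0},{"gripper":0,"delta_pos":[0,0,0.25],"turn":0},{"gripper":0,"delta_pos":[0.8,0,0],"turn":0},{"gripper":0,"delta_pos":[0.8,0,0],"turn":0},{"gripper":0,"delta_pos":[0.71,0,0],"turn":0},{"gripper":0,"delta_pos":[0,0,0],"turn":0},{"gripper":0,"delta_pos":[0,0,0],"turn":0},{"gripper":0,"delta_pos":[0,0,-0.25],"turn":0},{"gripper":0,"delta_pos":[0,0,-0.25],"turn":0},{"gripper":0,"delta_pos":[0,0,-0.12],"turn":0},{"gripper":0,"delta_pos":[0,0,0],"turn":0}]'
python3 - <<'E'
from h import *
go(case(.006,.047,.0125),90+CY);print(tocase(get_state()['eef_pos']))
E
```

```text
time: 7.22
eef_pos: [0.5141, -0.1791, 0.0123]
eef_rot: [[0.129, -0.002, -0.992], [0.992, 0.0, 0.129], [0.0, -1.0, 0.002]]
ft_force: [-4.4, 0.9, 3.2]
opening: -0.0004
time: 8.13
eef_pos: [0.5244, -0.0886, 0.0126]
eef_rot: [[0.13, 0.001, -0.991], [0.991, -0.001, 0.13], [-0.001, -1.0, -0.001]]
ft_force: [-0.7, 0.1, -0.0]
opening: 0.0001
shift [ 0.04  0.   -0.04] turn 0.02 now [ 0.5244 -0.0886  0.0126] yaw 82.5 F [-0.7  0.1 -0. ] t 8.13 op 0.0001
[0.00445356 0.04533728]
```

```bash
python3 -m handwheel '[{"gripper":0,"delta_pos":[0,0,-0.025],"turn":0},{"gripper":0,"delta_pos":[0,0,0],"turn":0}]'; python3 -m handwheel '[{"gripper":0,"delta_pos":[0,0,-0.025],"turn":0},{"gripper":0,"delta_pos":[0,0,0],"turn":0}]'
python3 - <<'E'
from h import *
go(case(.006,.047,.0125),90+CY);print(tocase(get_state()['eef_pos']))
E
```

```text
time: 8.3
eef_pos: [0.5242, -0.0879, 0.0124]
eef_rot: [[0.13, -0.0, -0.992], [0.992, -0.0, 0.13], [-0.0, -1.0, 0.0]]
ft_force: [0.5, -0.6, -0.4]
opening: 0.0
time: 8.47
eef_pos: [0.5252, -0.0876, 0.0124]
eef_rot: [[0.129, -0.0, -0.992], [0.992, 0.0, 0.129], [-0.0, -1.0, 0.0]]
ft_force: [-0.4, 0.5, -0.2]
opening: -0.0001
shift [ 0.01 -0.   -0.02] turn 0.03 now [ 0.5252 -0.0876  0.0124] yaw 82.6 F [-0.4  0.5 -0.2] t 8.47 op -0.0001
[0.0051139  0.04651295]
```

```bash
python3 -m handwheel '[{"gripper":0,"delta_pos":[0,0,-0.025],"turn":0},{"gripper":0,"delta_pos":[0,0,0],"turn":0}]'; python3 -m handwheel '[{"gripper":0,"delta_pos":[0,0,-0.02],"turn":0},{"gripper":0,"delta_pos":[0,0,0],"turn":0}]'
python3 - <<'E'
from h import *
print(tocase(get_state()['eef_pos']))
E
```

```text
time: 8.63
eef_pos: [0.5256, -0.0876, 0.0123]
eef_rot: [[0.129, -0.002, -0.992], [0.992, 0.0, 0.129], [-0.0, -1.0, 0.002]]
ft_force: [-4.1, -0.7, 3.8]
opening: -0.0005
time: 8.8
eef_pos: [0.5257, -0.0877, 0.0121]
eef_rot: [[0.129, -0.003, -0.992], [0.992, 0.0, 0.129], [0.0, -1.0, 0.003]]
ft_force: [-6.7, 0.1, 5.2]
opening: -0.0002
[0.00559472 0.04646735]
```

All three blocks are against the wall. Retreat and look from the first viewing spot.

```bash
python3 -m handwheel '[{"gripper":0,"delta_pos":[0,0,0.2],"turn":0},{"gripper":0,"delta_pos":[0,0,0.2],"turn":0},{"gripper":0,"delta_pos":[0,-1,0],"turn":0},{"gripper":0,"delta_pos":[0,-1,0],"turn":0},{"gripper":0,"delta_pos":[0,-1,0],"turn":0},{"gripper":0,"delta_pos":[0,-1,0],"turn":0},{"gripper":0,"delta_pos":[0,-1,0],"turn":0},{"gripper":0,"delta_pos":[0.95,0,0.2],"turn":0},{"gripper":0,"delta_pos":[0.95,0,0.2],"turn":0},{"gripper":0.3,"delta_pos":[0.95,0,0.2],"turn":0},{"gripper":0.3,"delta_pos":[0,0,0],"turn":0},{"gripper":0.3,"delta_pos":[0,0,0],"turn":0}]'
python3 - <<'E'
from h import *
d=snap('wrist','w3.png');measure(d);go([.534,.145,.1],-11.2)
im=d['image'];cv2.imwrite('pics/w3c.png',cv2.resize(im[140:280,50:490],None,fx=1.8,fy=1.8,interpolation=2)[:,:,::-1])
E
```

```text
time: 9.8
eef_pos: [0.5018, 0.0336, 0.2124]
eef_rot: [[0.123, 0.0, -0.992], [0.992, 0.001, 0.123], [0.001, -1.0, -0.0]]
ft_force: [0.5, -0.1, -0.2]
opening: 0.0257
blue z 0.034 [ 512.7 -129.5] [170.4 116.7] 82.7
blue z 0.0255 [ 514.8 -134.1] [174.8 119.8] 82.7
blue z 0.034 [532.2 141.5] [174.4 124.7] 78.5
blue z 0.0255 [534.8 144.1] [179.  127.9] 78.5
blk px [291. 302.] ctr [656.   35.8] [38.  23.5] 41.6 case [118.5 186.1]
blk px [141. 243.] ctr [ 548.4 -138. ] [30.7 35.9] 82.5 case [34.8 -0.4]
blk px [108. 244.] ctr [ 542.9 -182.1] [30.3 35.9] 83.0 case [ 35.1 -44.9]
blk px [174. 238.] ctr [551.7 -93.7] [31.8 40. ] 78.5 case [32.2 43.9]
blk px [108. 210.] ctr [ 499.1 -168.6] [32.9 36.3] 78.2 case [-10.1 -37.2]
blk px [534.  85.] ctr [421.3 325.5] [34.5 27. ] 7.2 case [-152.6  442.2]
blk px [320.  17.] ctr [325.5 102.7] [35.8 39.3] 42.3 case [-218.1  208.7]
shift [ 2.92  2.81 -0.43] turn 15.66 now [0.5021 0.0313 0.2125] yaw 82.7 F [ 0.4 -0.5 -0.1] t 9.85 op 0.0255
```

View pics/w3c.png

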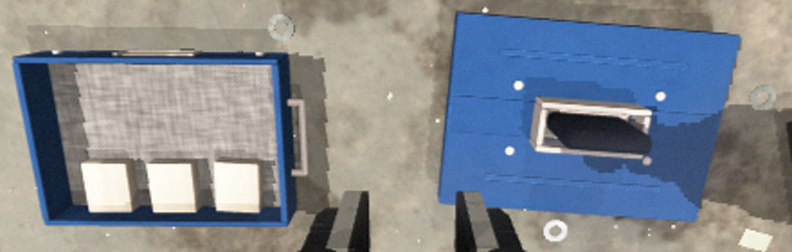

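View: three blocks stand in a row at crop (108,187), (172,187) and (240,187) by the rear wall. Lid handle at (595,130), collar (592,128). Quick check of the squareness of A by fitting the rear edges of the block tops.

```bash
python3 - <<'E'
from h import *
d=dict(np.load('pics/w3.npz'));im=d['image'].astype(float);s=im[:,:,0] # red: pale vs blue
for n,u0,u1 in(('c',100,122),('b',135,158),('a',173,194)):
    P=[]
    for u in range(u0,u1):
        col=s[238:266,u];k=np.argmax(col[:-1]-np.roll(col,-1)[:-1]);
        # subpixel at half level
        hi=col[max(k-3,0):k].mean();lo=col[k+2:k+4].mean();h=(hi+lo)/2
        j=next((i for i in range(max(k-2,0),k+3) if col[i]>=h>col[i+1]),k);f=(col[j]-h)/max(col[j]-col[j+1],1)
        P.append(tocase(onz(d,u,238+j+f,.02))*1000)
    P=np.array(P);p=np.polyfit(P[:,1],P[:,0],1);print(n,'rear x mid',round(np.median(P[:,0]),1),'slope deg',round(np.degrees(np.arctan(p[0])),1),'res',np.round(np.std(P[:,0]-np.polyval(p,P[:,1])),2))
E
```

```text
c rear x mid 53.8 slope deg -0.8 res 0.02
b rear x mid 53.5 slope deg -0.6 res 0.04
a rear x mid 52.8 slope deg 2.1 res 0.14
```

```bash
python3 - <<'E'
from h import *
d=dict(np.load('pics/w3.npz'));im=d['image']
c=cv2.resize(im[220:268,92:204],None,fx=7,fy=7,interpolation=0);cv2.imwrite('pics/z3.png',c[:,:,::-1])
E
```

```text
(no output)
```

View pics/z3.png

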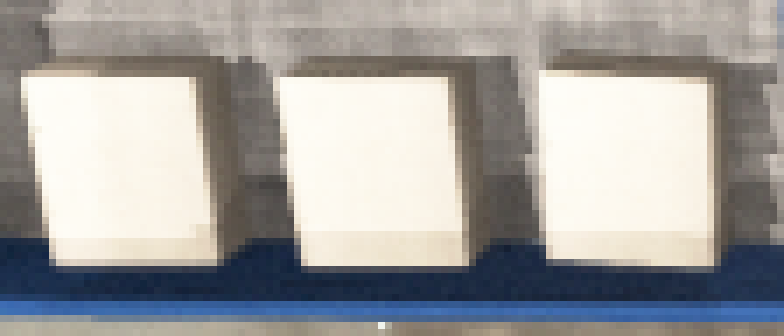

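Zoom: A at (628,165) is still turned about 3° — its left (-y) rear end is ~1.5 mm short of the wall. B and C are square. I'll nudge A again, off-centre on its -y side.

```bash
python3 - <<'E'
from h import *
go(case(-.02,.037,.0125),90+CY)
E
```

```text
shift [-3.11  5.   -0.32] turn 0.06 now [0.5021 0.0313 0.2125] yaw 82.7 F [ 0.4 -0.5 -0.1] t 9.85 op 0.0255
```

```bash
python3 -m handwheel '[{"gripper":0,"delta_pos":[-0.9,0,-0.1],"turn":0},{"gripper":0,"delta_pos":[-0.9,0,0.1],"turn":0},{"gripper":0,"delta_pos":[-0.9,0,0],"turn":0},{"gripper":0,"delta_pos":[-0.41,0.6,-0.32],"turn":0},{"gripper":0,"delta_pos":[0,1,0],"turn":0},{"gripper":0,"delta_pos":[0,1,0],"turn":0},{"gripper":0,"delta_pos":[0,1,0],"turn":0},{"gripper":0,"delta_pos":[0,1,0],"turn":0},{"gripper":0,"delta_pos":[0,0,0],"turn":0},{"gripper":0,"delta_pos":[0,0.4,0],"turn":0},{"gripper":0,"delta_pos":[0,0,0],"turn":0}]'
python3 - <<'E'
from h import *
go(case(.006,.037,.0125),90+CY)
E
```

```text
time: 10.77
eef_pos: [0.4979, -0.0957, 0.0119]
eef_rot: [[0.131, -0.003, -0.991], [0.991, -0.001, 0.131], [-0.001, -1.0, 0.002]]
ft_force: [-1.3, -1.0, 0.2]
opening: -0.0
shift [ 0.05 -0.02 -0.67] turn 0.02 now [ 0.4979 -0.0957  0.0119] yaw 82.5 F [-1.3 -1.   0.2] t 10.77 op -0.0
```

```bash
python3 -m handwheel '[{"gripper":0,"delta_pos":[0.05,0,-0.2],"turn":0},{"gripper":0,"delta_pos":[0,0,-0.2],"turn":0},{"gripper":0,"delta_pos":[0,0,-0.12],"turn":0},{"gripper":0,"delta_pos":[0,0,-0.08],"turn":0},{"gripper":0,"delta_pos":[0,0,0],"turn":0},{"gripper":0,"delta_pos":[0,0,-0.03],"turn":0},{"gripper":0,"delta_pos":[0,0,0],"turn":0}]'; python3 -m handwheel '[{"gripper":0,"delta_pos":[0,0,-0.025],"turn":0},{"gripper":0,"delta_pos":[0,0,0],"turn":0}]'
python3 - <<'E'
from h import *
print(tocase(get_state()['eef_pos']))
E
```

```text
time: 11.35
eef_pos: [0.5245, -0.0958, 0.0127]
eef_rot: [[0.129, 0.0, -0.992], [0.992, -0.0, 0.129], [-0.0, -1.0, -0.0]]
ft_force: [0.1, -0.4, 0.1]
opening: 0.0004
time: 11.52
eef_pos: [0.5248, -0.0959, 0.0124]
eef_rot: [[0.129, -0.001, -0.992], [0.992, 0.0, 0.129], [-0.0, -1.0, 0.001]]
ft_force: [-2.0, -0.3, 1.1]
opening: -0.0001
[0.00579357 0.03823328]
```

```bash
python3 -m handwheel '[{"gripper":0,"delta_pos":[0,0,-0.025],"turn":0},{"gripper":0,"delta_pos":[0,0,0],"turn":0}]'; python3 -m handwheel '[{"gripper":0,"delta_pos":[0,0,0.2],"turn":0},{"gripper":0,"delta_pos":[0,0,0.2],"turn":0},{"gripper":0,"delta_pos":[0,-1,0],"turn":0},{"gripper":0,"delta_pos":[0,-1,0],"turn":0},{"gripper":0,"delta_pos":[0,-1,0],"turn":0},{"gripper":0,"delta_pos":[0,-1,0],"turn":0},{"gripper":0,"delta_pos":[0,-1,0],"turn":0},{"gripper":0,"delta_pos":[0.95,0,0.2],"turn":0},{"gripper":0,"delta_pos":[0.95,0,0.2],"turn":0},{"gripper":0.3,"delta_pos":[0.95,0,0.2],"turn":0},{"gripper":0.3,"delta_pos":[0,0,0],"turn":0},{"gripper":0.3,"delta_pos":[0,0,0],"turn":0}]'
python3 - <<'E'
from h import *
d=snap('wrist','w4.png');measure(d);go([.534,.145,.1],-11.2)
s=d['image'].astype(float)[:,:,0];hsv=cv2.cvtColor(d['image'],cv2.COLOR_RGB2HSV)
cv2.imwrite('pics/z4.png',cv2.resize(d['image'][215:280,90:225],None,fx=5,fy=5,interpolation=0)[:,:,::-1])
E
```

```text
time: 11.68
eef_pos: [0.525, -0.096, 0.0122]
eef_rot: [[0.129, -0.003, -0.992], [0.992, 0.0, 0.129], [0.0, -1.0, 0.003]]
ft_force: [-6.6, -0.0, 4.6]
opening: 0.0
time: 12.68
eef_pos: [0.5007, 0.0252, 0.2123]
eef_rot: [[0.123, 0.0, -0.992], [0.992, 0.001, 0.123], [0.001, -1.0, -0.0]]
ft_force: [0.3, -0.7, -0.5]
opening: 0.0256
blue z 0.034 [ 512.8 -130. ] [169.6 116.2] 82.5
blue z 0.0255 [ 514.9 -134.4] [174.1 119.3] 82.5
blue z 0.034 [532.1 141.1] [174.8 124.7] 78.5
blue z 0.0255 [534.7 143.9] [179.4 128. ] 78.5
blk px [549. 321.] ctr [721.4 365.1] [26.5 30.3] 7.6 case [139.7 521.2]
blk px [294. 301.] ctr [654.2  28.1] [31.  27.4] 24.7 case [117.7 178.3]
blk px [148. 243.] ctr [ 548.7 -138. ] [30.6 34.6] 83.0 case [35.1 -0.4]
blk px [115. 245.] ctr [ 543.3 -182.2] [30.3 34.6] 83.0 case [ 35.5 -44.9]
blk px [182. 240.] ctr [553.6 -93.7] [31.1 35.9] 82.7 case [34.  44.2]
blk px [113. 210.] ctr [ 498.4 -168.9] [32.2 37.1] 82.2 case [-10.7 -37.7]
blk px [176. 207.] ctr [507.3 -96.8] [44.7 30.2] 17.8 case [-11.5  35. ]
blk px [543.  84.] ctr [421.6 325.7] [35.4 27. ] 7.6 case [-152.3  442.4]
blk px [327.  19.] ctr [330.5  96.9] [43.8 33.9] 83.1 case [-212.3  203.7]
shift [ 3.13  2.81 -0.43] turn 15.66 now [0.5009 0.0229 0.2124] yaw 82.7 F [ 0.3 -0.5  0.5] t 12.73 op 0.0254
```

View pics/z4.png

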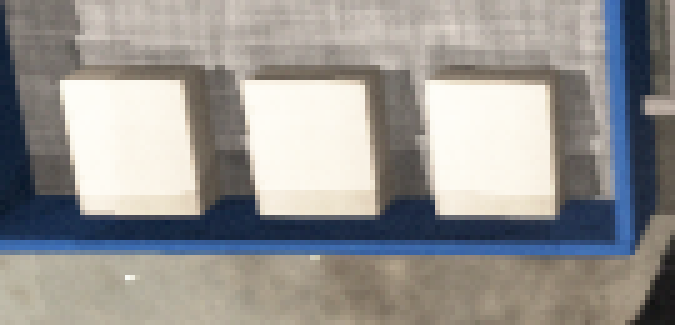

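All three blocks are now square (82.5–83° like the case) at x≈34–35.5 mm. Next: turn to the lids' orientation.

```bash
sed -i 's/^CC=.*/CC=np.array([.514,-.133]);CY=-7.2/' h.py; python3 -m handwheel '[{"gripper":0.4,"delta_pos":[0.75,0,0],"turn":0},{"gripper":0.4,"delta_pos":[0.8,0,0],"turn":0},{"gripper":0.4,"delta_pos":[0.8,0,0],"turn":0},{"gripper":0.4,"delta_pos":[0.75,0,-0.43],"turn":0},{"gripper":0.4,"delta_pos":[0,0,0],"turn":1},{"gripper":0.4,"delta_pos":[0,0,0],"turn":1},{"gripper":0.4,"delta_pos":[0,0,0],"turn":1},{"gripper":0.4,"delta_pos":[0,0,0],"turn":1},{"gripper":0.4,"delta_pos":[0,0,0],"turn":1},{"gripper":0.4,"delta_pos":[0,0,0],"turn":1},{"gripper":0.4,"delta_pos":[0,0,0],"turn":1},{"gripper":0.4,"delta_pos":[0,0,0],"turn":1},{"gripper":0.4,"delta_pos":[0,0,0],"turn":1},{"gripper":0.4,"delta_pos":[0,0,0],"turn":1},{"gripper":0.4,"delta_pos":[0,0,0],"turn":1},{"gripper":0.4,"delta_pos":[0,0,0],"turn":1},{"gripper":0.4,"delta_pos":[0,0,0],"turn":1},{"gripper":0.4,"delta_pos":[0,0,0],"turn":1},{"gripper":0.4,"delta_pos":[0,0,0],"turn":1},{"gripper":0.4,"delta_pos":[0,0,0],"turn":0.7}]'
python3 - <<'E'
from h import *
go([.5348,.1438,.048],-11.5);print(np.round(get_state()['joints'],2))
d=snap('wrist','w5.png');print(np.round(d['eye'],3))
E
```

```text
time: 14.4
eef_pos: [0.5347, 0.1408, 0.2124]
eef_rot: [[0.978, 0.0, 0.21], [-0.21, -0.001, 0.978], [0.0, -1.0, -0.001]]
ft_force: [0.7, -0.0, -0.0]
opening: 0.0345
shift [-0.02  4.11  0.08] turn -0.1 now [0.5347 0.1408 0.2124] yaw -12.1 F [ 0.7 -0.  -0. ] t 14.4 op 0.0345
[-0.76  0.26  0.54  1.62 -0.13  1.3  -0.41]
[0.549 0.209 0.356]
```

View pics/w5.png

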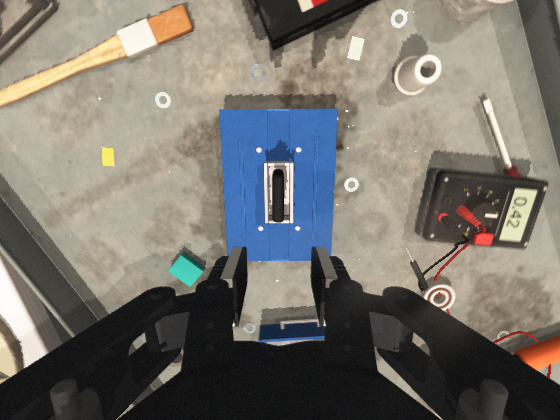

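Handle appears as a dark bar at (279,195) inside the collar (279,192); fingers straddle column 280, so x alignment is good. Measuring the handle and lid from here.

```bash
python3 - <<'E'
from h import *
d=dict(np.load('pics/w5.npz'));im=d['image'];hsv=cv2.cvtColor(im,cv2.COLOR_RGB2HSV)
m=cv2.inRange(hsv,(100,130,50),(125,255,255));m=cv2.morphologyEx(m,cv2.MORPH_CLOSE,np.ones((5,5)));m[248:]=0
c=max(cv2.findContours(m,cv2.RETR_EXTERNAL,2)[0],key=cv2.contourArea)
P=np.array([onz(d,*q,.0255)[:2] for q in c[:,0]+0.0 if q[1]<246]).astype(np.float32);print(cv2.minAreaRect(P*1000))
k=cv2.inRange(cv2.cvtColor(im,cv2.COLOR_RGB2GRAY),0,45);k[:155]=0;k[232:]=0;k[:,:262]=0;k[:,298:]=0
c=max(cv2.findContours(k,cv2.RETR_EXTERNAL,2)[0],key=cv2.contourArea)
print('dark bbox',cv2.boundingRect(c))
for z in(.0735,.0455):
    P=np.array([onz(d,*q,z)[:2] for q in c[:,0]+0.0]).astype(np.float32);print('handle',z,cv2.minAreaRect(P*1000))
w=cv2.inRange(hsv,(0,0,110),(180,80,255));w[:155]=0;w[232:]=0;w[:,:260]=0;w[:,298:]=0
c=max(cv2.findContours(w,cv2.RETR_EXTERNAL,2)[0],key=cv2.contourArea)
P=np.array([onz(d,*q,.0455)[:2] for q in c[:,0]+0.0]).astype(np.float32);print('collar',cv2.minAreaRect(P*1000))
E
```

```text
((538.507080078125, 161.22280883789062), (143.1333465576172, 128.00144958496094), 78.00435638427734)
dark bbox (272, 169, 12, 53)
handle 0.0735 ((534.8099975585938, 148.20310974121094), (53.045536041259766, 11.21727180480957), 78.23035430908203)
handle 0.0455 ((533.4410400390625, 142.2153778076172), (58.299339294433594, 12.32822036743164), 78.23028564453125)
collar ((535.0900268554688, 145.0194854736328), (69.44522857666016, 32.12710952758789), 78.75988006591797)
```

```bash
python3 -m handwheel '[{"gripper":0.4,"delta_pos":[-0.02,0.6,0.1],"turn":-0.1},{"gripper":0.4,"delta_pos":[0,1,0],"turn":0},{"gripper":0.4,"delta_pos":[0,1,0],"turn":0},{"gripper":0.4,"delta_pos":[0,0.9,0],"turn":0},{"gripper":0.4,"delta_pos":[0,0.3,0],"turn":0},{"gripper":0.4,"delta_pos":[0,0.25,0],"turn":0},{"gripper":0.4,"delta_pos":[0,0,0],"turn":0},{"gripper":0.4,"delta_pos":[0,0,0],"turn":0}]'
python3 - <<'E'
from h import *
go([.535,.145,.0485],-11.5)
E
```

```text
time: 15.12
eef_pos: [0.5356, 0.1468, 0.0519]
eef_rot: [[0.982, 0.002, 0.191], [-0.191, 0.0, 0.982], [0.002, -1.0, 0.001]]
ft_force: [0.4, -0.0, 0.1]
opening: 0.0344
shift [-0.01  0.09 -0.05] turn 0.08 now [0.5356 0.1468 0.0519] yaw -11.0 F [ 0.4 -0.   0.1] t 15.12 op 0.0344
```

```bash
python3 -m handwheel '[{"gripper":0.4,"delta_pos":[0,0.08,-0.02],"turn":0.08},{"gripper":0.4,"delta_pos":[0,0,0],"turn":0},{"gripper":0,"delta_pos":[0,0,0],"turn":0},{"gripper":0,"delta_pos":[0,0,0],"turn":0},{"gripper":0,"delta_pos":[0,0,0],"turn":0},{"gripper":0,"delta_pos":[0,0,0],"turn":0},{"gripper":0,"delta_pos":[0,0,0],"turn":0}]' 60
python3 - <<'E'
from h import *
go([.535,.145,.0485],-11.5)
E
```

```text
time: 15.7
eef_pos: [0.5351, 0.1465, 0.0483]
eef_rot: [[0.98, 0.002, 0.199], [-0.199, 0.001, 0.98], [0.002, -1.0, 0.001]]
ft_force: [-0.3, -0.7, 7.4]
opening: 0.0113
shift [ 0.01 -0.   -0.04] turn 0.0 now [0.5351 0.1465 0.0483] yaw -11.5 F [-0.3 -0.7  7.4] t 15.7 op 0.0113
```

Gripped at 11.3 mm (the handle is 12 mm). Lifting.

```bash
python3 -m handwheel '[{"gripper":0,"delta_pos":[0,-0.15,0],"turn":0},{"gripper":0,"delta_pos":[0,-0.3,0],"turn":0},{"gripper":0,"delta_pos":[0,-0.5,0],"turn":0},{"gripper":0,"delta_pos":[0,-0.5,0],"turn":0},{"gripper":0,"delta_pos":[0,-0.3,0],"turn":0},{"gripper":0,"delta_pos":[0,-0.15,0],"turn":0},{"gripper":0,"delta_pos":[0,0,0],"turn":0},{"gripper":0,"delta_pos":[0,0,0],"turn":0}]'
python3 - <<'E'
from h import *
# handle at hold: inner lid centre assumed = TCP (+0..2 mm along y)
go(case(0,0,.13),CY)
d=snap('side','s6.png');cv2.imwrite('pics/s6c.png',cv2.resize(d['image'][110:290,160:330],None,fx=3.3,fy=3.3,interpolation=2)[:,:,::-1])
E
```

```text
time: 16.37
eef_pos: [0.5338, 0.1463, 0.1229]
eef_rot: [[0.98, -0.001, 0.199], [-0.199, -0.0, 0.98], [-0.001, -1.0, -0.0]]
ft_force: [-0.7, -0.2, -4.8]
opening: 0.0107
shift [ 0.9  -0.18 -6.94] turn -0.71 now [0.5338 0.1463 0.1229] yaw -11.5 F [-0.7 -0.2 -4.8] t 16.37 op 0.0107
```

View pics/s6c.png

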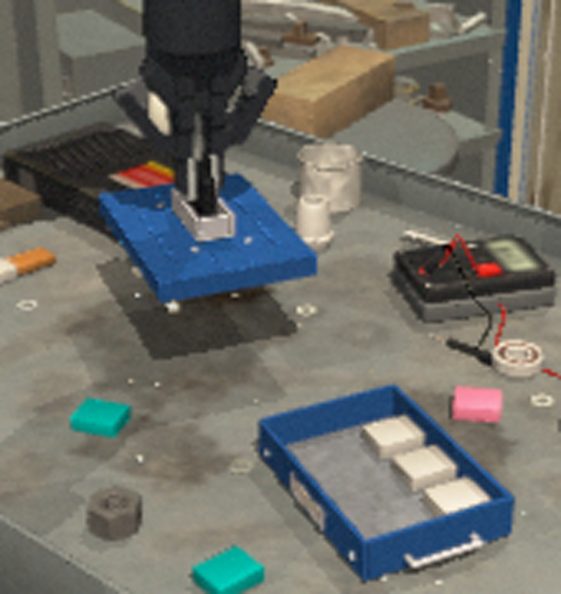

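(12th picture: lids lifted level together, both at crop (205,240), clear of the table; force −4.8 N matches both lids.) That uses up the viewer, so from here I rely on numbers. Carrying over the case.

```bash
python3 -m handwheel '[{"gripper":0,"delta_pos":[0,-0.1,-0.25],"turn":0},{"gripper":0,"delta_pos":[0.1,-0.1,-0.5],"turn":0},{"gripper":0,"delta_pos":[0.15,0,-0.7],"turn":0},{"gripper":0,"delta_pos":[0.15,0,-0.8],"turn":0},{"gripper":0,"delta_pos":[0.15,0,-0.8],"turn":0},{"gripper":0,"delta_pos":[0.15,0,-0.8],"turn":0},{"gripper":0,"delta_pos":[0.1,0,-0.8],"turn":0},{"gripper":0,"delta_pos":[0.1,0,-0.8],"turn":0},{"gripper":0,"delta_pos":[0,0,-0.7],"turn":0},{"gripper":0,"delta_pos":[0,0,-0.5],"turn":0},{"gripper":0,"delta_pos":[0,0,-0.25],"turn":0},{"gripper":0,"delta_pos":[0,0,0],"turn":-0.25},{"gripper":0,"delta_pos":[0,0,0],"turn":-0.25},{"gripper":0,"delta_pos":[0,0,0],"turn":-0.2},{"gripper":0,"delta_pos":[0,0,0],"turn":0},{"gripper":0,"delta_pos":[0,0,0],"turn":0}]'
python3 - <<'E'
from h import *
go(case(0,.0008,.088),CY)
d=snap('wrist','w7.png');snap('side','s7.png');t=snap('top','t7.png')
hsv=cv2.cvtColor(d['image'],cv2.COLOR_RGB2HSV);m=cv2.inRange(hsv,(100,130,50),(125,255,255));m=cv2.morphologyEx(m,cv2.MORPH_CLOSE,np.ones((5,5)))
for c in cv2.findContours(m,cv2.RETR_EXTERNAL,2)[0]:
    if cv2.contourArea(c)>500:print(cv2.boundingRect(c),cv2.approxPolyDP(c,6,True)[:,0].tolist())
hsv=cv2.cvtColor(t['image'],cv2.COLOR_RGB2HSV);m=cv2.inRange(hsv,(100,120,40),(125,255,255));m[:,:240]=0
for c in cv2.findContours(m,cv2.RETR_EXTERNAL,2)[0]:
    if cv2.contourArea(c)>50:print('top',cv2.approxPolyDP(c,2,True)[:,0].tolist())
E
```

```text
time: 17.75
eef_pos: [0.5149, -0.1299, 0.1311]
eef_rot: [[0.992, -0.0, 0.124], [-0.124, 0.0, 0.992], [-0.0, -1.0, 0.0]]
ft_force: [-0.6, -0.0, -5.2]
opening: 0.011
shift [-0.01  1.08 -0.06] turn 0.01 now [ 0.5149 -0.1299  0.1311] yaw -7.1 F [-0.6 -0.  -5.2] t 17.75 op 0.011
(162, 97, 237, 197) [[162, 97], [182, 287], [201, 284], [213, 293], [234, 279], [250, 254], [253, 197], [306, 197], [310, 254], [339, 292], [357, 284], [378, 288], [398, 98]]
top [[289, 198], [274, 198], [270, 246], [277, 244]]
```

```bash
python3 - <<'E'
from h import *
d=dict(np.load('pics/w7.npz'));z=.1311-.0228
a,b=onz(d,162,97,z),onz(d,398.5,97.5,z);a0=tocase(a)*1e3;b0=tocase(b)*1e3
print(a0,b0,'mid',(a0+b0)/2,'width',np.hypot(*(a0-b0)),'yaw rel case',np.degrees(np.arctan2(b0[1]-a0[1],b0[0]-a0[0])),'tcp',tocase([.5149,-.1299])*1e3)
E
```

```text
[-62.78601361  90.06716745] [64.5890717  90.16733346] mid [ 0.90152905 90.11725045] width 127.37512469151385 yaw rel case 0.04505659751139271 tcp [0.50437021 3.18835548]
```

```bash
python3 -m handwheel '[{"gripper":0,"delta_pos":[-0.01,0.2,-0.055],"turn":0},{"gripper":0,"delta_pos":[0,0.35,0],"turn":0},{"gripper":0,"delta_pos":[0,0.3,0],"turn":0},{"gripper":0,"delta_pos":[0,0.2,0],"turn":0},{"gripper":0,"delta_pos":[0,0,0],"turn":0},{"gripper":0,"delta_pos":[0,0,0],"turn":0}]'
python3 - <<'E'
from h import *
go(case(0,.001,.0623),CY);print(tocase(get_state()['eef_pos'])*1e3)
E
```

```text
time: 18.4
eef_pos: [0.5134, -0.1335, 0.0886]
eef_rot: [[0.992, -0.002, 0.127], [-0.127, -0.0, 0.992], [-0.002, -1.0, -0.0]]
ft_force: [-0.1, -0.3, -2.9]
opening: 0.0111
shift [0.01 0.66 0.04] turn -0.02 now [ 0.5134 -0.1335  0.0886] yaw -7.3 F [-0.1 -0.3 -2.9] t 18.4 op 0.0111
[-0.53560719 -0.59815629]
```

```bash
python3 -m handwheel '[{"gripper":0,"delta_pos":[0.012,0,0.04],"turn":0},{"gripper":0,"delta_pos":[0,0,0],"turn":0},{"gripper":0,"delta_pos":[0,0.1,0],"turn":0},{"gripper":0,"delta_pos":[0,0.07,0],"turn":0},{"gripper":0,"delta_pos":[0,0,0],"turn":0}]'; python3 -m handwheel '[{"gripper":0,"delta_pos":[0,0.06,0],"turn":0},{"gripper":0,"delta_pos":[0,0,0],"turn":0}]'
python3 - <<'E'
from h import *
go(case(0,.001,.0623),CY);print(tocase(get_state()['eef_pos'])*1e3,get_state()['torque'])
E
```

```text
time: 18.82
eef_pos: [0.5142, -0.1318, 0.0819]
eef_rot: [[0.992, -0.001, 0.127], [-0.127, 0.0, 0.992], [-0.001, -1.0, 0.0]]
ft_force: [-0.1, 0.6, -4.1]
opening: 0.011
time: 18.98
eef_pos: [0.5143, -0.1319, 0.0797]
eef_rot: [[0.992, -0.001, 0.127], [-0.127, 0.0, 0.992], [-0.001, -1.0, -0.0]]
ft_force: [-1.0, 0.3, -3.8]
opening: 0.0109
shift [-0.    0.43 -0.  ] turn -0.01 now [ 0.5143 -0.1319  0.0797] yaw -7.3 F [-1.   0.3 -3.8] t 18.98 op 0.0109
[0.20064284 1.09804395] [ 0.01390869 -0.02547973 -0.00715254]
```

The frame foot is 2.6 mm below the rim with no reaction: it has entered. Continuing down.

```bash
python3 -m handwheel '[{"gripper":0,"delta_pos":[0,0.1,0],"turn":0},{"gripper":0,"delta_pos":[0,0.06,0],"turn":0},{"gripper":0,"delta_pos":[0,0,0],"turn":0}]'; python3 -m handwheel '[{"gripper":0,"delta_pos":[0,0.1,0],"turn":0},{"gripper":0,"delta_pos":[0,0.06,0],"turn":0},{"gripper":0,"delta_pos":[0,0,0],"turn":0}]'
python3 - <<'E'
from h import *
go(case(0,.001,.0623),CY);print(tocase(get_state()['eef_pos'])*1e3,get_state()['torque'])
E
```

```text
time: 19.23
eef_pos: [0.5141, -0.1319, 0.073]
eef_rot: [[0.992, -0.001, 0.127], [-0.127, 0.0, 0.992], [-0.001, -1.0, -0.0]]
ft_force: [-0.3, -0.8, -3.3]
opening: 0.0111
time: 19.48
eef_pos: [0.5141, -0.1319, 0.0666]
eef_rot: [[0.992, -0.001, 0.127], [-0.127, 0.0, 0.992], [-0.001, -1.0, -0.0]]
ft_force: [0.5, -0.9, -3.9]
opening: 0.0109
shift [ 0.    0.11 -0.  ] turn -0.01 now [ 0.5141 -0.1319  0.0666] yaw -7.3 F [ 0.5 -0.9 -3.9] t 19.48 op 0.0109
[1.01629319e-03 1.14115701e+00] [ 0.00536608  0.01155907 -0.01908121]
```

```bash
python3 -m handwheel '[{"gripper":0,"delta_pos":[0,0.06,0],"turn":0},{"gripper":0,"delta_pos":[0,0.03,0],"turn":0},{"gripper":0,"delta_pos":[0,0,0],"turn":0}]'; python3 -m handwheel '[{"gripper":0,"delta_pos":[0,0.04,0],"turn":0},{"gripper":0,"delta_pos":[0,0,0],"turn":0}]'
python3 - <<'E'
from h import *
go(case(0,.001,.0623),CY);print(tocase(get_state()['eef_pos'])*1e3,get_state()['torque'])
E
```

```text
time: 19.73
eef_pos: [0.5144, -0.1319, 0.0634]
eef_rot: [[0.992, -0.0, 0.127], [-0.127, 0.0, 0.992], [-0.0, -1.0, -0.0]]
ft_force: [-0.0, 0.1, -3.7]
opening: 0.0109
time: 19.9
eef_pos: [0.5148, -0.1321, 0.0623]
eef_rot: [[0.992, 0.0, 0.127], [-0.127, 0.0, 0.992], [0.0, -1.0, 0.0]]
ft_force: [-0.9, -0.4, -1.1]
opening: 0.0111
shift [-0.02  0.   -0.  ] turn -0.01 now [ 0.5148 -0.1321  0.0623] yaw -7.3 F [-0.9 -0.4 -1.1] t 19.9 op 0.0111
[0.63629835 1.02949113] [ 0.12846     0.19468971 -0.02544056]
```

```bash
python3 -m handwheel '[{"gripper":0,"delta_pos":[0,0.05,0],"turn":0},{"gripper":0,"delta_pos":[0,0,0],"turn":0}]'
python3 - <<'E'
from h import *
go(case(0,.001,.0623),CY)
E
```

```text
time: 20.07
eef_pos: [0.5148, -0.1321, 0.0622]
eef_rot: [[0.992, 0.001, 0.127], [-0.127, 0.001, 0.992], [0.001, -1.0, 0.001]]
ft_force: [-10.8, 2.9, 22.0]
opening: 0.0109
shift [-0.02 -0.    0.  ] turn -0.02 now [ 0.5148 -0.1321  0.0622] yaw -7.3 F [-10.8   2.9  22. ] t 20.07 op 0.0109
```

Seated firmly at exactly the predicted height (22 N reaction, no give). Relieve, release, and open wide enough to go around the collar.

```bash
python3 -m handwheel '[{"gripper":0,"delta_pos":[-0.01,-0.06,0],"turn":0},{"gripper":0,"delta_pos":[0,0,0],"turn":0},{"gripper":0.3,"delta_pos":[0,0,0],"turn":0},{"gripper":0.65,"delta_pos":[0,0,0],"turn":0},{"gripper":0.65,"delta_pos":[0,0,0],"turn":0},{"gripper":0.65,"delta_pos":[0,0,0],"turn":0},{"gripper":0.65,"delta_pos":[0,-0.4,0],"turn":0},{"gripper":0.65,"delta_pos":[0,-0.5,0],"turn":0},{"gripper":0.65,"delta_pos":[0,-0.5,0],"turn":0},{"gripper":0.65,"delta_pos":[0,-0.5,0],"turn":0},{"gripper":0.65,"delta_pos":[0,0,0],"turn":0},{"gripper":0.65,"delta_pos":[0,0,0],"turn":0}]'
python3 - <<'E'
from h import *
go(case(0,.001,.042),CY);print(tocase(get_state()['eef_pos'])*1e3)
d=snap('wrist','w8.png');im=d['image'];hsv=cv2.cvtColor(im,cv2.COLOR_RGB2HSV)
m=cv2.inRange(hsv,(100,130,50),(125,255,255));m=cv2.morphologyEx(m,cv2.MORPH_CLOSE,np.ones((5,5)))
c=max(cv2.findContours(m,cv2.RETR_EXTERNAL,2)[0],key=cv2.contourArea);q=cv2.approxPolyDP(c,5,True)[:,0];print(q.tolist())
for z in(.0395,):
    for u,v in q: 
        if v<200:print(u,v,np.round(tocase(onz(d,u,v,z))*1e3,1))
w=cv2.inRange(hsv,(0,0,110),(180,80,255));w[:100]=0;x,y=proj(d,case(0,0,.0595)).astype(int);print(x,y)
mask=np.zeros_like(w);mask[max(y-60,0):y+60,x-35:x+35]=255;w&=mask
for c in cv2.findContours(w,cv2.RETR_EXTERNAL,2)[0]:
    if cv2.contourArea(c)>80:
        P=np.array([tocase(onz(d,*p,.0595)) for p in c[:,0]+0.0]).astype(np.float32);print('collar',cv2.minAreaRect(P*1000))
E
```

```text
time: 21.07
eef_pos: [0.515, -0.1321, 0.1395]
eef_rot: [[0.992, 0.003, 0.127], [-0.127, -0.0, 0.992], [0.003, -1.0, 0.0]]
ft_force: [0.4, 0.3, -0.5]
opening: 0.0555
shift [-0.03  2.44 -0.  ] turn -0.01 now [ 0.515  -0.1321  0.1395] yaw -7.3 F [ 0.4  0.3 -0.5] t 21.07 op 0.0555
[0.91373484 0.98608736]
[[199, 109], [208, 250], [223, 249], [226, 260], [220, 304], [337, 304], [332, 250], [348, 249], [358, 109]]
199 109 [-62.4  87.4]
358 109 [64.2 87.4]
277 221
collar ((0.7453336715698242, 0.6056175231933594), (32.35993576049805, 69.3852310180664), 0.0034698182716965675)
```

Nothing sticks; the lid is square to the case and the collar is centred within 1 mm of the tool. Descending around the collar.

```bash
python3 -m handwheel '[{"gripper":0.65,"delta_pos":[0,0.7,0],"turn":0},{"gripper":0.65,"delta_pos":[0,0.7,0],"turn":0},{"gripper":0.65,"delta_pos":[0,0.5,0],"turn":0},{"gripper":0.65,"delta_pos":[0,0.3,0],"turn":0},{"gripper":0.65,"delta_pos":[0,0.1,0],"turn":0},{"gripper":0.65,"delta_pos":[0,0,0],"turn":0},{"gripper":0.65,"delta_pos":[0,0,0],"turn":0}]'
python3 - <<'E'
from h import *
go(case(.0007,.0005,.0425),CY);print(tocase(get_state()['eef_pos'])*1e3)
E
```

```text
time: 21.7
eef_pos: [0.5146, -0.1322, 0.047]
eef_rot: [[0.992, 0.0, 0.127], [-0.127, -0.0, 0.992], [0.0, -1.0, -0.0]]
ft_force: [-0.1, -0.6, -0.3]
opening: 0.0556
shift [ 0.01  0.11 -0.01] turn -0.02 now [ 0.5146 -0.1322  0.047 ] yaw -7.3 F [-0.1 -0.6 -0.3] t 21.7 op 0.0556
[0.46358403 0.82383181]
```

```bash
python3 -m handwheel '[{"gripper":0.65,"delta_pos":[0,0.1,0],"turn":0},{"gripper":0.65,"delta_pos":[0,0,0],"turn":0},{"gripper":0.2,"delta_pos":[0,0,0],"turn":0},{"gripper":0.2,"delta_pos":[0,0,0],"turn":0},{"gripper":0.2,"delta_pos":[0,0,0],"turn":0},{"gripper":0.2,"delta_pos":[0,0,0],"turn":0},{"gripper":0.2,"delta_pos":[0,0,0],"turn":0}]' 50
python3 - <<'E'
from h import *
go(case(.0007,.0005,.0425),CY);print(tocase(get_state()['eef_pos'])*1e3)
E
```

```text
time: 22.28
eef_pos: [0.5147, -0.132, 0.0433]
eef_rot: [[0.992, 0.001, 0.127], [-0.127, 0.0, 0.992], [0.001, -1.0, 0.0]]
ft_force: [-2.3, 0.3, 6.7]
opening: 0.0307
shift [ 0.    0.02 -0.01] turn -0.01 now [ 0.5147 -0.132   0.0433] yaw -7.3 F [-2.3  0.3  6.7] t 22.28 op 0.0307
[0.5385471  1.05319351]
```

Collar gripped (30.7 mm reading for 32 mm, same bias as on the handle). Lift slowly and check the load.

```bash
python3 -m handwheel '[{"gripper":0.2,"delta_pos":[0,-0.1,0],"turn":0},{"gripper":0.2,"delta_pos":[0,-0.15,0],"turn":0},{"gripper":0.2,"delta_pos":[0,-0.15,0],"turn":0},{"gripper":0.2,"delta_pos":[0,0,0],"turn":0},{"gripper":0.2,"delta_pos":[0,0,0],"turn":0}]'; python3 -m handwheel '[{"gripper":0.2,"delta_pos":[0,-0.2,0],"turn":0},{"gripper":0.2,"delta_pos":[0,-0.3,0],"turn":0},{"gripper":0.2,"delta_pos":[0,-0.3,0],"turn":0},{"gripper":0.2,"delta_pos":[0,0,0],"turn":0},{"gripper":0.2,"delta_pos":[0,0,0],"turn":0},{"gripper":0.2,"delta_pos":[0,0,0],"turn":0}]'
```

```text
time: 22.7
eef_pos: [0.5145, -0.1319, 0.059]
eef_rot: [[0.992, 0.001, 0.127], [-0.127, -0.0, 0.992], [0.001, -1.0, 0.0]]
ft_force: [0.5, 0.1, -3.5]
opening: 0.031
time: 23.2
eef_pos: [0.5142, -0.1318, 0.0906]
eef_rot: [[0.992, 0.0, 0.127], [-0.127, 0.0, 0.992], [0.0, -1.0, 0.0]]
ft_force: [-0.6, -0.4, -1.4]
opening: 0.0307
```

Only the outer lid's weight is carried (~2 N). Lifting well clear.

```bash
python3 -m handwheel '[{"gripper":0.2,"delta_pos":[0,-0.3,0],"turn":0},{"gripper":0.2,"delta_pos":[0,-0.5,0],"turn":0},{"gripper":0.2,"delta_pos":[0,-0.5,0],"turn":0},{"gripper":0.2,"delta_pos":[0,-0.5,0],"turn":0},{"gripper":0.2,"delta_pos":[0,-0.5,0],"turn":0},{"gripper":0.2,"delta_pos":[0,-0.3,0],"turn":0},{"gripper":0.2,"delta_pos":[0,0,0],"turn":0},{"gripper":0.2,"delta_pos":[0,0,0],"turn":0},{"gripper":0.2,"delta_pos":[0,0,0],"turn":0},{"gripper":0.2,"delta_pos":[0,0,0],"turn":0}]'
python3 - <<'E'
from h import *
s=snap('side','s9.png');im=s['image'];hsv=cv2.cvtColor(im,cv2.COLOR_RGB2HSV);s0=dict(np.load('pics/s0.npz'))
go([.514,-.132,.2],CY)
m=cv2.inRange(hsv,(100,130,50),(125,255,255));m[:,:150]=0;m[:,380:]=0
for c in cv2.findContours(m,cv2.RETR_EXTERNAL,2)[0]:
    if cv2.contourArea(c)>60:print('blue',cv2.contourArea(c),cv2.boundingRect(c),cv2.approxPolyDP(c,3,True)[:,0].tolist())
for n,p in(('rim corner',(-.057,-.082,.034)),('plate -x-y',(-.06,-.085,.034)),('plate -x+y',(-.06,.085,.037)),('plate +x-y',(.06,-.085,.037)),('handle top',(0,0,.0875)),('case foot -x-y',(-.057,-.082,0)),('case foot +x-y',(.057,-.082,0)),('case foot -x+y',(-.057,.082,0)),
  ('lid low -x-y',(-.064,-.089,.177)),('lid low +x-y',(.064,-.089,.177)),('lid low -x+y',(-.064,.089,.177))):
    print(n,proj(s,case(*p)).round(1))
# metal plate pixels: bright/grey convex patch
k=cv2.absdiff(cv2.cvtColor(im,cv2.COLOR_RGB2GRAY),cv2.cvtColor(s0['image'],cv2.COLOR_RGB2GRAY));k=cv2.inRange(k,25,255)
for c in cv2.findContours(k,cv2.RETR_EXTERNAL,2)[0]:
    if cv2.contourArea(c)>60:print('changed',cv2.boundingRect(c),cv2.contourArea(c))
E
```

```text
time: 24.03
eef_pos: [0.5134, -0.1317, 0.1933]
eef_rot: [[0.992, -0.002, 0.127], [-0.127, 0.0, 0.992], [-0.002, -1.0, -0.0]]
ft_force: [-0.1, 0.7, -1.1]
opening: 0.0307
shift [ 0.01 -0.17 -0.  ] turn -0.01 now [ 0.5134 -0.1318  0.1933] yaw -7.3 F [ 0.   0.1 -1.2] t 24.08 op 0.031
blue 289.5 (286, 375, 23, 24) [[289, 375], [287, 389], [302, 398], [308, 387]]
blue 430.0 (239, 241, 76, 45) [[239, 241], [240, 249], [254, 258], [258, 271], [270, 285], [283, 281], [283, 276], [314, 270], [312, 263], [270, 277]]
blue 2164.0 (233, 172, 93, 48) [[233, 177], [238, 189], [270, 219], [325, 204], [321, 195], [291, 174], [292, 192], [283, 195], [264, 185], [262, 172]]
blue 279.5 (310, 67, 11, 103) [[320, 67], [316, 73], [311, 143], [313, 169]]
blue 197.0 (318, 0, 8, 60) [[325, 0], [321, 0], [320, 14], [321, 59]]
rim corner [270.3 274.4]
plate -x-y [269.7 275.6]
plate -x+y [235.9 235.1]
plate +x-y [317.9 259.2]
handle top [275.8 227.8]
case foot -x-y [270.  287.2]
case foot +x-y [314.8 272.4]
case foot -x+y [237.9 248.3]
lid low -x-y [270.2 217.5]
lid low +x-y [325.7 203.4]
lid low -x+y [232.3 181.5]
changed (61, 253, 18, 30) 200.0
changed (53, 228, 11, 29) 87.0
changed (70, 100, 256, 176) 11682.0
changed (31, 43, 35, 65) 1264.5
changed (257, 34, 46, 66) 2107.5
changed (0, 26, 67, 239) 5616.0
changed (26, 18, 36, 24) 284.0
changed (239, 0, 80, 33) 950.5
```

Lid corners in the side view match a level lid within 2 px. The inner plate's edge is at rim height, the case foot is where it was, and no bystander region changed. Handing in.

```bash
python3 -c "
from h import *
print(job_done());s=get_state();print(s['time'],s['opening'],s['ft_force'])"
```

```text
the job is handed in; nothing more can be done
None
the job is handed in; nothing more can be done
```

The job is handed in at about 24 s of the 58 s allowed. The outer lid is held level in the gripper and the inner lid is shut on the blocks.

**Blocks:** I nudged all three against the rear wall with the closed fingertips. Block A was still turned about 3° after two pushes, so I gave it an off-centre push. The last close view put all three within 0.5° of the case, at x of about 34 to 35.5 mm for a target of 35. During A's first push the wrist read about 14 N upward; I did not find the cause, and the case did not move.

**Lids:** I carried both by the handle and lowered them without any snag. They stopped at the predicted seated height with a 22 N reaction and no give. I then released them, took the outer lid by its collar and lifted it straight up.

**Last checks:**
- **Load:** the wrist carried about 1 to 2 N, the outer lid's weight alone, so the inner lid stayed behind.
- **Outer lid:** the calculated skirt height is about 85 mm above the inner lid's handle. Its corners in the side view match a level lid to within about 2 pixels.
- **Inner lid:** its plate edge is at rim height to about 1 pixel (roughly 1.6 mm).
- **Case and bystanders:** the case foot is within about 2 pixels of its estimated position. The side view showed no change around the parts nearby.

**Less certain:** two estimates of where the outer lid sat across the case differed by about 2 mm, which is within its play. My 12 viewed pictures were used up before the lids reached the case, so everything after that rests on force readings and image measurements I did not view.

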